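# Show the phone the plaster cone in the inspection mirror

### The arm

A 7-joint arm with a two-finger parallel gripper is mounted at the origin on the work surface; the furniture and walls round the work are solid. World frame = base frame: x ahead of the robot, y to its left, z up, the work surface at z = 0. Lengths are in m, angles in rad, forces in N, time in s.
With the tool pointing down it reaches from about 0.35 to 0.9 m from the base axis. Payload 19.9 kg.
Tool frame: the origin (TCP) lies between the finger pads; the fingertips stand 19 mm ahead of it and the grasp point (between the pads) is the TCP; z points along the fingers, y is the line along which they close (so a half turn about z gives the same grasp; the last joint's range is limited). The gripper opens to 94 mm and grips with 3 to 60 N. Pads are 16 mm wide; open, the fingers measure 119 mm over their backs; the gripper's body (75 mm by 177 mm) begins 78 mm behind the grasp point.
Start: joints at [1.254, 0.417, -0.01, 1.614, 0.005, 1.111, -0.053], TCP at [0.17, -0.601, 0.224] pointing down, gripper open.
Joint ranges: [-2.81, 2.81], [-0.39, 2.02], [-1.27, 1.25], [0.06, 2.57], [-1.19, 4.33], [0.19, 2], [-2.82, 2.82]. Speed limits (rad/s): [1.89, 1.89, 2.39, 2.39, 3.01, 3.01, 3.01].

### API

Orientations are given as a 3x3 rotation matrix whose columns are the frame's x, y, z axes.
In Python, from rig import robot gives the robot as it stands. Calls block until the motion is done:
- robot.move_ptp(position, orientation): joint-space move of the TCP to a pose.
- robot.move_linear(position, velocity=0.15, frame=None, threshold=None): straight line of the TCP; frame=None keeps the orientation; velocity is the mean speed in m/s. With threshold (N) it stops when the force on the tool has changed by that much, and returns True; else False.
- robot.goto_joints(angles): joint-space move.
- robot.gripper_to(opening): finger opening in m; the grip force is fixed at half the most; returns when the fingers have stopped.
- robot.pause(seconds).
- robot.ik(position, orientation): joint angles nearest the present ones, or None.
- robot.get_state(): the state.
- robot.grab_frame(name): name is "scene" or "top" or "wrist"; returns the picture (480x640x3 uint8, red, green, blue); there is no depth.
- robot.camera_info(name): a dict with "fx", "fy", "cx", "cy" (pixels), "dist" ([k1, k2, p1, p2, k3] as OpenCV has them; the pictures are not rectified), "rvec" (rotation vector, rad) and "tvec" (3), from world to camera coordinates, as OpenCV has them. Camera axes: x right, y down, z forward; pixel columns grow to the right and rows downward; lengths in m; the calibration is good to about 2 mm. A picture is of the moment at which its call begins: read the wrist's pose just before it. camera_info takes no time and is no camera call; for the wrist camera it gives the pose at the moment of the call.
A pose or a line that the arm cannot do raises robot.PlanningError and nothing moves.
- robot.sign_off(): hands the job in; it is judged then, once.
The state is a dict: "time": time; "qpos": joint angles; "joint_vel": joint speeds; "effort": joint torques, N m; "ee_pos": TCP position; "tool_rot": TCP orientation; "force": force on the tool from outside, world axes, zero at the start; "moment": the same for the moment, N m; "opening": finger opening in m; "grasp_force": force on a finger pad.
Only numpy, scipy, OpenCV 4.12 (cv2) and the standard library are available. Lean on these libraries where they do the work, as an engineer would, in place of code of your own. Each camera call takes 0.05 s, during which the arm holds its last target. There are 200 camera calls.

### The job

We are taking a reference photo of a reflection: lift the inspection mirror up and out of its forked hook, and hold it upright over the cork disc in the middle of the round board, its centre at the height of the phone's camera lens, turned so that the phone sees the plaster cone (not the ball or the square prism) in the middle of the mirror. Finish while still holding the mirror there, still and clear of the board and the hook; let nothing go. Leave the plaster solids and everything else on the table where they are.

Things in the scene. Friction and masses are not known exactly. Their poses are not given: they have to be found in the camera images.
- mirror: inspection mirror, 120 g: disc 90 mm across, 8 mm thick (pale looking-glass face, black back), under an 8 mm neck, wooden handle at the top. Origin: disc centre, 45 mm above the disc's low edge; +x out of the looking-glass face (at the start away from the robot, within 40 degrees), z up the neck. Collar's underside 90 mm, handle 105 to 190 mm above origin. Hangs upright, low edge 40 mm above the table
- mirror_grip (a point): on the mirror's handle, 150 mm above the disc's centre. The handle there is 16 mm thick along the mirror's x and 26 mm wide along its y, 85 mm tall, with its flat sides square to those axes. Free air all round it
- mirror_collar (a point): centre of the underside of the mirror's round collar (34 mm across), on the neck axis; it rests on the hook's two prongs
- hook_stand: fixed stand: wooden foot 130 x 90 mm, post 180 mm tall, level two-pronged fork (8 mm bars, 11 mm gap) open along the stand's -x, roughly toward the robot. Origin on the table under the post. The mirror's neck hangs between the prongs, whose ends turn up 12 mm, 30 mm beyond the seat. To take it off: lift 20 to 30 mm straight up, then carry 80 mm or more along the stand's -x
- hook_seat (a point): point on top of the prongs midway between them, 75 mm from the post along the stand's -x, 175 mm above the table
- board: fixed round plywood board, 470 mm across, 12 mm thick, cork disc in its middle; phone easel and three wooden plinths (tops 55 mm above the table) stand 180 mm from the middle. Origin under its middle at table height; +x points to the phone's lens, z up. Plinths at 40 and 80 degrees clockwise (from above) and 80 anticlockwise from +x. Nothing on it is taller than 140 mm
- lens (a point): camera lens on the back of the phone, which stands in its easel at the board's edge with its back to the cork disc; 95 mm above the table, 180 mm from the board's middle, looking level toward it
- view_point (a point): point 95 mm above the table straight over the middle of the cork disc, where the mirror's centre must be held. Held there with its face turned half way between the directions to the lens and to the cone, the mirror shows the phone the cone in its middle
- cone: loose white plaster cone, 80 mm tall, base 56 mm across, standing on one of the three plinths (any one). Origin at the centre of its base, z up
- cone_mid (a point): on the cone's axis at half its height, 95 mm above the table
- ball: loose white plaster ball 64 mm across on a small foot, 80 mm tall, on another plinth; leave it alone
- prism: loose white plaster square prism 38 x 38 x 80 mm, on the remaining plinth; leave it alone
- eraser: eraser 21 x 60 x 13 mm lying on the board; leave it alone
- sharpener: pencil sharpener 15 x 24 x 13 mm lying on the board; leave it alone
- pencil: red pencil 175 mm long on the table before the hook stand; leave it alone
- brush: flat brush 177 mm long on the painting at the right; leave it alone
- tube_left: yellow paint tube 109 mm long on the painting left of the hook stand; leave it alone
There are look-alikes about, which are no part of the job. Leave any pink or purple look-alike of the cone alone.

How it is judged:
By the outcome, as a careful person would: the job done as asked, in the order asked, and still so for the second after the job is handed in, while the arm keeps its last pose, push and grip.
It also fails if it takes over 43 s, if anything falls off the work surface, if the arm or the gripper's body presses on something with over 40 N, if the wrist force passes 120 N, or if a joint passes its speed limit or range.

## Working session

There is one attempt and no reset: what is moved stays moved. The work goes in short steps, each a Python script; the robot and the scene stay as the last script left them, time stands still between calls to the robot, and variables do not carry over. Pictures are saved under pics/ and viewed, at most 10 in all, crops included, and the job is handed in when it is done.

```bash
mkdir -p pics; ls
python3 - <<'E'
from rig import robot
import cv2
for n in ("scene","top"):
    cv2.imwrite(f"pics/{n}0.png",robot.grab_frame(n)[:,:,::-1])
    print(n,robot.camera_info(n))
print(robot.get_state())
E
```

```text
pics
scene {'fx': 462.1639842044978, 'fy': 462.1639842044978, 'cx': 313.6323731074214, 'cy': 248.35237292015316, 'dist': array([-0.09162536,  0.        ,  0.        ,  0.        ,  0.        ]), 'rvec': array([ 1.2663239 , -2.39186533,  0.85547006]), 'tvec': array([0.2402223 , 0.42825796, 1.09657597])}
top {'fx': 541.3312747366253, 'fy': 541.3312747366253, 'cx': 335.9920355689824, 'cy': 242.91368029987729, 'dist': array([0.04178098, 0.        , 0.        , 0.        , 0.        ]), 'rvec': array([ 2.10539926, -2.13153217,  0.2122791 ]), 'tvec': array([-0.05230214,  0.50558419,  1.52029055])}
{'time': 0.1, 'qpos': array([ 1.25351655,  0.41791467, -0.01029539,  1.61410762,  0.00473286,
        1.11069012, -0.05298269]), 'joint_vel': array([-1.10377012e-03, -1.49461404e-03,  4.70419138e-05, -2.38754609e-03,
        3.67460909e-04,  4.59433946e-04,  1.41197041e-03]), 'effort': array([ 1.85301549e-03, -8.52578902e+01,  6.40781969e-01, -4.26692748e+01,
       -4.87980049e-02,  1.63400278e-02,  9.89797923e-05]), 'ee_pos': array([ 0.17007783, -0.60108673,  0.2238903 ]), 'tool_rot': array([[ 9.62204166e-01,  2.72328799e-01, -4.10594683e-04],
       [ 2.72329083e-01, -9.62203635e-01,  1.01769471e-03],
       [-1.17928120e-04, -1.09104696e-03, -9.99999398e-01]]), 'force': array([0.03125786, 0.12550563, 0.50988667]), 'moment': array([ 0.00451289, -0.01492509,  0.01401091]), 'grasp_force': 0.0, 'opening': 0.09402384390765876}
```

View pics/scene0.png

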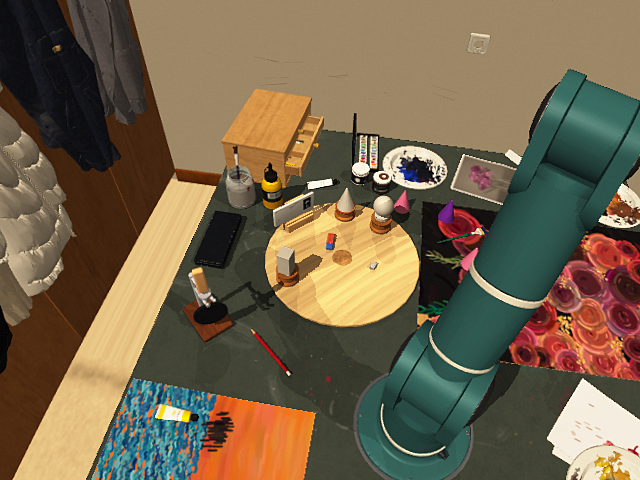

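View pics/top0.png

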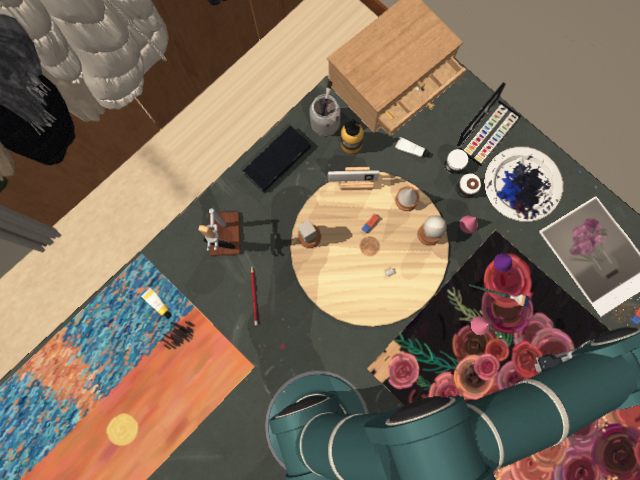

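```bash
cat > h.py <<'E'
import numpy as np, cv2
from rig import robot
def cam(n):
    c=robot.camera_info(n); K=np.array([[c['fx'],0,c['cx']],[0,c['fy'],c['cy']],[0,0,1]])
    return K,np.array(c['dist'],float),np.array(c['rvec'],float),np.array(c['tvec'],float)
def ray(c,uv):
    K,d,r,t=c; p=cv2.undistortPoints(np.array([[uv]],float),K,d)[0,0]
    R=cv2.Rodrigues(r)[0]; return -R.T@t, R.T@np.array([p[0],p[1],1])
def onz(c,uv,z):
    o,d=ray(c,uv); return o+d*(z-o[2])/d[2]
def two(c1,u1,c2,u2):
    o1,d1=ray(c1,u1);o2,d2=ray(c2,u2)
    s=np.linalg.lstsq(np.c_[d1,-d2],o2-o1,rcond=None)[0]
    a,b=o1+s[0]*d1,o2+s[1]*d2; return (a+b)/2,np.linalg.norm(a-b)
def proj(c,P): return cv2.projectPoints(np.array(P,float).reshape(-1,1,3),c[2],c[3],c[0],c[1])[0][:,0]
E
python3 - <<'E'
from h import *
S,T=cam('scene'),cam('top')
np.set_printoptions(precision=4,suppress=True)
print('cork',onz(T,(370,246),.012),onz(S,(342,257),.012))
print('foot ctr', onz(T,(226,233),.01),onz(S,(208,320),.01))
print('cone apex',two(T,(407,187),S,(347,188)))
a=cv2.imread('pics/top0.png');b=cv2.imread('pics/scene0.png')
A=cv2.resize(a[190:280,180:280],None,fx=4,fy=5.0,interpolation=2)
A=cv2.resize(a[190:280,170:260],(400,400),interpolation=2)
B=cv2.resize(b[255:345,165:255],(400,400),interpolation=2)
C=cv2.resize(a[150:265,290:450],(400,200),interpolation=2)
D=cv2.resize(b[180:290,260:420],(400,200),interpolation=2)
cv2.imwrite('pics/c1.png',np.vstack([np.hstack([A,B]),np.hstack([C,D])]))
E
```

```text
cork [ 0.502  -0.1595  0.012 ] [ 0.5047 -0.1591  0.012 ]
foot ctr [0.5471 0.2689 0.01  ] [0.5349 0.2773 0.01  ]
cone apex (array([ 0.6384, -0.2615,  0.1418]), np.float64(0.01136250462096225))
```

View pics/c1.png

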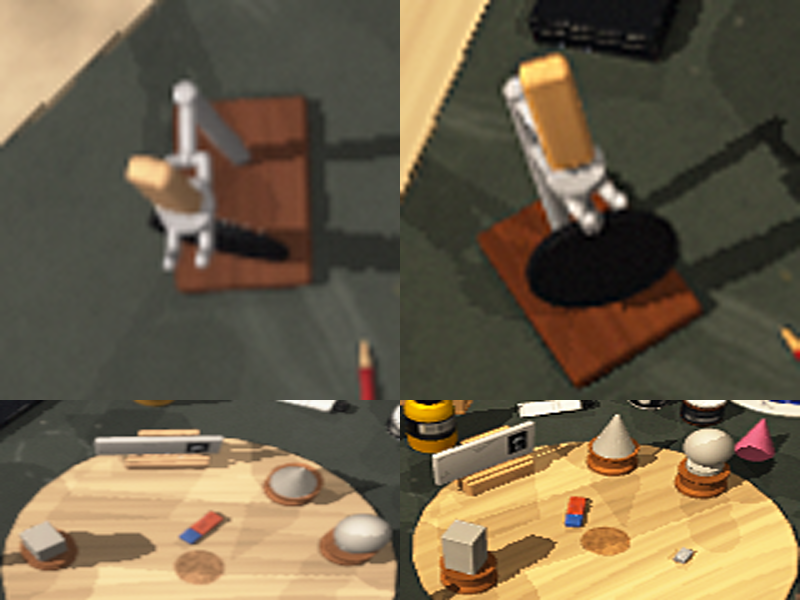

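Run:
```python
from h import *
S,T=cam('scene'),cam('top')
np.set_printoptions(precision=4,suppress=True)
t=lambda x,y:(170+.225*x,190+.225*y)
s=lambda x,y:(165+.225*(x-400),255+.225*y)
ft=[onz(T,t(*p),.012)[:2] for p in[(180,98),(303,98),(313,287),(183,292)]]
fs=[onz(S,s(*p),.012)[:2] for p in[(478,235),(530,190),(703,305),(580,385)]]
print('foot top',ft,'scene',fs)
print('post base',onz(T,t(240,157),.012))
print('prong tips T',onz(T,t(170,265),.187),onz(T,t(204,262),.187))
print('prong tips S',onz(S,s(595,222),.187),onz(S,s(622,203),.187))
print('handle top',two(T,t(150,168),S,s(545,65)),onz(T,t(150,168),.275),onz(S,s(545,65),.275))
print('disc ends S',onz(S,s(527,275),.085),onz(S,s(680,235),.085),'ctr',onz(S,s(603,256),.085))
print('disc T',onz(T,t(150,218),.085),onz(T,t(288,250),.085))
cork=onz(T,(370,246),.012)
L=two(T,(371.6,177),S,(306.8,200.9));print('lens',L,onz(S,(306.8,200.9),.095),onz(T,(371.6,177),.095))
print('phone ends top', [onz(T,p,.135) for p in [(328,176),(378,177)]])
# board rim ellipse
for n,c,z in(('top',T,.012),):
    im=cv2.imread(f'pics/{n}0.png');hsv=cv2.cvtColor(im,cv2.COLOR_BGR2HSV)
    m=cv2.inRange(hsv,(12,60,130),(30,190,255));m[:165]=0;m[330:]=0;m[:,:285]=0;m[:,455:]=0
    m=cv2.morphologyEx(m,cv2.MORPH_OPEN,np.ones((5,5)))
    k=max(cv2.findContours(m,0,1)[0],key=cv2.contourArea)[:,0]
    k=k[k[:,1]>250]
    P=np.array([onz(c,p,z)[:2] for p in k.astype(float)])
    q=np.linalg.lstsq(np.c_[2*P,np.ones(len(P))],(P**2).sum(1),rcond=None)[0]
    print(n,'board ctr',q[:2],'R',np.sqrt(q[2]+q[0]**2+q[1]**2))
# plinths: cone base and others, z .055
print('cone base T',onz(T,(407,199),.055),'apex T',onz(T,(407,187),.135),onz(S,(346,188),.135))
```

```text
foot top [array([0.6115, 0.3165]), array([0.6106, 0.2338]), array([0.4808, 0.2242]), array([0.4786, 0.3102])] scene [array([0.6087, 0.3199]), array([0.6211, 0.2777]), array([0.4852, 0.2252]), array([0.4778, 0.3129])]
post base [0.5702 0.2751 0.012 ]
prong tips T [0.4636 0.2781 0.187 ] [0.4652 0.2581 0.187 ]
prong tips S [0.461  0.2785 0.187 ] [0.4637 0.261  0.187 ]
handle top (array([0.5021, 0.2702, 0.2753]), np.float64(8.577674468506112e-05)) [0.5022 0.2703 0.275 ] [0.5023 0.2701 0.275 ]
disc ends S [0.5176 0.3134 0.085 ] [0.4922 0.2262 0.085 ] ctr [0.5045 0.2706 0.085 ]
disc T [0.5137 0.3159 0.085 ] [0.4918 0.2278 0.085 ]
lens (array([ 0.6919, -0.1607,  0.0941]), np.float64(0.00814084338391913)) [ 0.6945 -0.1577  0.095 ] [ 0.6886 -0.1635  0.095 ]
phone ends top [array([ 0.6799, -0.0382,  0.135 ]), array([ 0.6752, -0.1785,  0.135 ])]
top board ctr [ 0.5014 -0.1566] R 0.23262792726899598
cone base T [ 0.6329 -0.2687  0.055 ] apex T [ 0.6449 -0.2588  0.135 ] [ 0.6408 -0.2669  0.135 ]
```

```bash
cat >> h.py <<'E'
def Rd(yaw): # tool down, tool y along world yaw
    y=np.array([np.cos(yaw),np.sin(yaw),0]); z=np.array([0,0,-1.]); return np.c_[np.cross(y,z),y,z]
np.set_printoptions(precision=4,suppress=True)
E
python3 - <<'E'
from h import *
for k in (0,180):
    for p,y in(((.502,.270,.235),-15),((.502,.270,.4),-15),((.4,.265,.26),-15),((.5025,-.158,.245),-18),((.5025,-.158,.5),-18)):
        print(k,p,robot.ik(np.array(p),Rd(np.radians(y+k))))
E
```

```text
0 (0.502, 0.27, 0.235) [ 0.1945  0.4738 -0.9784  1.7185  0.4222  1.1778 -1.1609]
0 (0.502, 0.27, 0.4) [ 0.2634  0.3693 -1.0847  1.4758  0.3259  1.4913 -1.0805]
0 (0.4, 0.265, 0.26) [ 0.3     0.2521 -1.0832  1.8947  0.2451  1.1384 -1.1361]
0 (0.5025, -0.158, 0.245) [ 0.6973  0.259  -0.5298  1.8195  0.1456  1.1016 -0.1981]
0 (0.5025, -0.158, 0.5) [ 0.7126  0.142  -0.5402  1.3848  0.073   1.6347 -0.1326]
180 (0.502, 0.27, 0.235) [ 0.2564  0.5207 -1.0829  1.7169  0.4898  1.2057  1.9263]
180 (0.502, 0.27, 0.4) [ 0.2634  0.3693 -1.0847  1.4758  0.3259  1.4913  2.061 ]
180 (0.4, 0.265, 0.26) [ 0.3     0.2521 -1.0832  1.8947  0.2451  1.1384  2.0055]
180 (0.5025, -0.158, 0.245) [ 1.1129  0.402  -1.0814  1.8083  0.3854  1.1644  2.7351]
180 (0.5025, -0.158, 0.5) None
```

Run:
```python
from h import *
import pickle
robot.move_ptp(np.array([.46,-.16,.50]),Rd(np.radians(-18)))
c1=cam('wrist');i1=robot.grab_frame('wrist')[:,:,::-1]
robot.move_ptp(np.array([.502,.27,.42]),Rd(np.radians(-15)))
c2=cam('wrist');i2=robot.grab_frame('wrist')[:,:,::-1]
cv2.imwrite('pics/w1.png',i1);cv2.imwrite('pics/w2.png',i2)
pickle.dump((c1,c2),open('w.pkl','wb'));s=robot.get_state();print(s['time'],s['ee_pos'],s['qpos'])
```

```text
3.95 [0.5026 0.2689 0.42  ] [ 0.2775  0.3722 -1.115   1.4381  0.3333  1.5356 -1.0847]
```

View pics/w1.png

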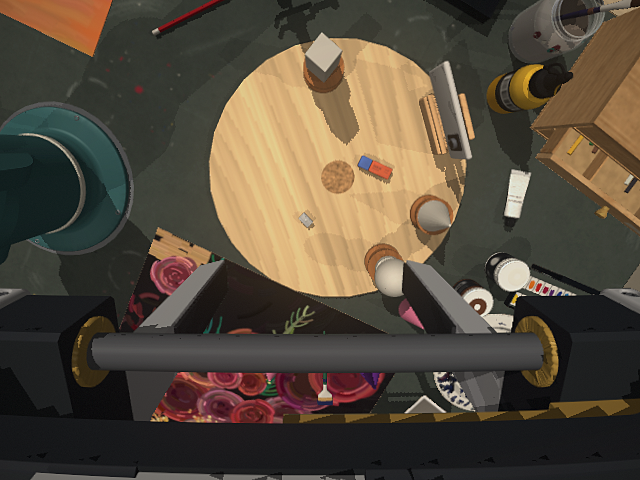

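View pics/w2.png

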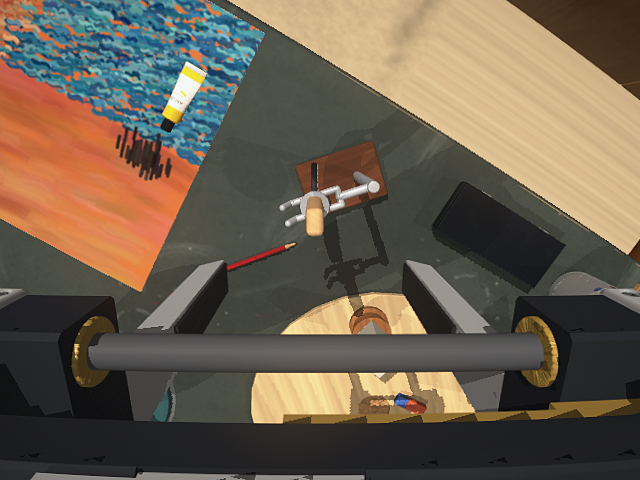

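w1 shows the cork at (338,177), lens at (454,142), white cone apex ~(437,211), prism top ~(323,52). w2 shows the handle top at about (314,229), squared with the image, so the tool yaw fits the mirror.

Run:
```python
from h import *
import pickle
W,V=pickle.load(open('w.pkl','rb'));S,T=cam('scene'),cam('top')
im=cv2.imread('pics/w1.png');hsv=cv2.cvtColor(im,cv2.COLOR_BGR2HSV)
m=cv2.inRange(hsv,(12,50,120),(30,190,255));m[310:]=0;m[:,:205]=0;m[:,470:]=0
m=cv2.morphologyEx(m,cv2.MORPH_OPEN,np.ones((5,5)))
k=max(cv2.findContours(m,0,1)[0],key=cv2.contourArea)[:,0]
k=k[(k[:,0]<300)]
P=np.array([onz(W,p,.012)[:2] for p in k.astype(float)])
q=np.linalg.lstsq(np.c_[2*P,np.ones(len(P))],(P**2).sum(1),rcond=None)[0]
print('rim',q[:2],np.sqrt(q[2]+q[0]**2+q[1]**2))
C=onz(W,(338,177),.012)[:2];print('cork',C)
# plaster hue: cork in top by local blob
C=np.array([.5025,-.158])
def rep(n,p):
    d=p[:2]-C;print(n,p,np.degrees(np.arctan2(d[1],d[0])),np.hypot(*d))
rep('lens W',onz(W,(454,142),.095));rep('lens W-S',two(W,(454,142),S,(306.8,200.9))[0]);rep('lens T',onz(T,(371.6,177),.095))
rep('apex W',onz(W,(437,211),.135));rep('apex T',onz(T,(407,187),.135));rep('apexS',onz(S,(347,188),.135))
rep('prism W',onz(W,(323,52),.135))
rep('prism T',onz(T,(307,229),.135))
a,b=[onz(W,p,.14)[:2] for p in((438,64),(464,157))];print('phone',a,b,np.degrees(np.arctan2(*(a-b)[::-1]))-90)
print('handle',onz(V,(314,229),.275))
a,b=cv2.imread('pics/w1.png'),cv2.imread('pics/w2.png');t=cv2.imread('pics/top0.png')
r=lambda i,y,x,h,w:cv2.resize(i[y:y+h,x:x+w],(400,300),interpolation=2)
cv2.imwrite('pics/c2.png',np.vstack([np.hstack([r(b,160,270,75,100),r(a,50,400,120,160)]),np.hstack([r(a,150,380,75,100),r(t,165,340,75,100)])]))
```

```text
rim [ 0.5044 -0.1585] 0.23277254543847678
cork [ 0.5053 -0.1592]
lens W [ 0.6908 -0.1551  0.095 ] 0.870333114023404 0.18835900404147174
lens W-S [ 0.6886 -0.1542  0.1017] 1.1662948047052628 0.18614747093133696
lens T [ 0.6886 -0.1635  0.095 ] -1.6939362713001502 0.18614560996708326
apex W [ 0.628  -0.2422  0.135 ] -33.863471474461335 0.15110210687289355
apex T [ 0.6449 -0.2588  0.135 ] -35.27889680464003 0.17445092798697054
apexS [ 0.6391 -0.2694  0.135 ] -39.20432937437796 0.17627374014264013
prism W [0.5321 0.022  0.135 ] 80.67842680078282 0.182438970296104
prism T [0.528  0.0211 0.135 ] 81.90521739942805 0.18093486584226756
phone [ 0.6778 -0.0416] [ 0.6832 -0.1757] 2.3391655047539217
handle [0.5019 0.2659 0.275 ]
```

View pics/c2.png

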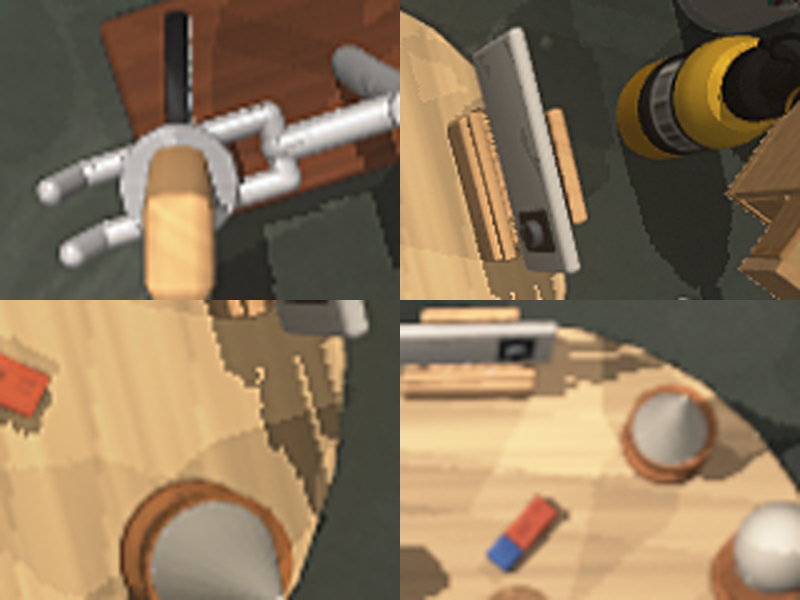

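Run:
```python
from h import *
import pickle
W,V=pickle.load(open('w.pkl','rb'));S,T=cam('scene'),cam('top')
C=np.array([.5035,-.1583])
def rep(n,p):
    d=p[:2]-C;print(n,p,np.degrees(np.arctan2(d[1],d[0])),np.hypot(*d))
rep('lens T',onz(T,(369.5,177.5),.095));rep('lens W-T',two(W,(454,142.8),T,(369.5,177.5))[0])
rep('apex W',onz(W,(448.7,222.5),.135));rep('apex T',onz(T,(411.8,188),.135));rep('WT',two(W,(448.7,222.5),T,(411.8,188))[0])
# mirror yaw from disc edge line in w2 and handle top
f=lambda x,y:(270+x/4,160+y/4)
a,b=[onz(V,f(x,y),.085) for x,y in((178,15),(178,120))];d=a-b;print('mirror y yaw',np.degrees(np.arctan2(d[1],d[0]))-90,a,b)
a,b=[onz(V,f(x,y),.275) for x,y in((145,270),(213,270))];d=b-a;print('handle x yaw',np.degrees(np.arctan2(d[1],d[0])),np.hypot(d[0],d[1]))
y=np.mean([onz(V,f(178,232),.275),onz(V,f(178,295),.275)],0);print('handle top ctr',y)
```

```text
lens T [ 0.6871 -0.1574  0.095 ] 0.2774686771278438 0.18363861079631705
lens W-T [ 0.6767 -0.1539  0.1298] 1.4681814170474878 0.17324084153207533
apex W [ 0.641  -0.2651  0.135 ] -37.8328522719686 0.17404252978359933
apex T [ 0.6418 -0.272   0.135 ] -39.429548217223875 0.1790864782965886
WT [ 0.654  -0.2782  0.0937] -38.54912699668996 0.19245413288909466
mirror y yaw -15.058833967142633 [0.5151 0.3128 0.085 ] [0.5057 0.2779 0.085 ]
handle x yaw -15.067795212370767 0.015006486776676799
handle top ctr [0.503  0.2685 0.275 ]
```

Run:
```python
from h import *
R=Rd(np.radians(-15))
robot.move_linear(np.array([.5028,.2695,.236]),velocity=.12,frame=R,threshold=8) and print('contact')
robot.gripper_to(0.0)
s=robot.get_state();print(s['time'],s['ee_pos'],s['opening'],s['grasp_force'],s['force'])
if .012<s['opening']<.022:
    p=s['ee_pos'];robot.move_linear(p+[0,0,.026],velocity=.06)
    s=robot.get_state();print(s['time'],s['ee_pos'],s['opening'],s['force'],s['moment'])
    c=cam('wrist');i=robot.grab_frame('wrist')[:,:,::-1]
    b=robot.grab_frame('scene')[:,:,::-1]
    cv2.imwrite('pics/w3.png',np.hstack([cv2.resize(i[120:360,160:480],(400,300)),cv2.resize(b[225:345,140:300],(400,300))]))
```

```text
6.8083 [0.5028 0.2695 0.236 ] 0.01585877590451642 29.97691512107849 [ 0.4956 -0.8269 -0.6481]
7.3917 [0.5028 0.2694 0.2621] 0.015709819094350777 [ 0.2982 -0.1651 -1.288 ] [-0.0746 -0.057  -0.0292]
```

View pics/w3.png

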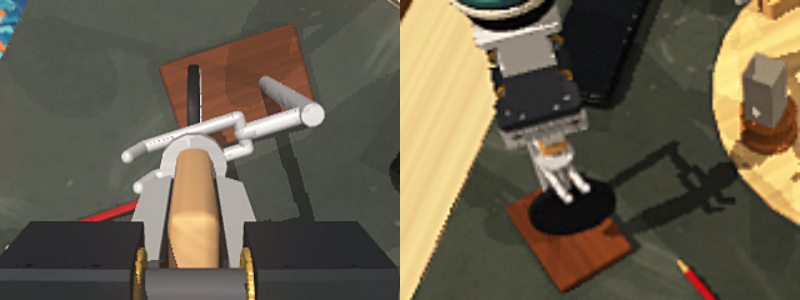

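Run:
```python
from h import *
R=Rd(np.radians(-15));F=Rd(np.radians(-18.8))
p=robot.get_state()['ee_pos']
p=p+[-.100,-.006,0];robot.move_linear(p,velocity=.1)
p=p+[0,0,.115];robot.move_linear(p,velocity=.15)
robot.move_linear(np.array([.5035,-.1583,.377]),velocity=.15,frame=F)
robot.move_linear(np.array([.5035,-.1583,.246]),velocity=.08,frame=F)
robot.pause(.5)
s=robot.get_state();print(s['time'],s['ee_pos'],np.degrees(np.arctan2(s['tool_rot'][1,1],s['tool_rot'][0,1])),s['opening'],s['force'],s['moment'],abs(s['joint_vel']).max())
for n in('scene','top','wrist'):cv2.imwrite(f'pics/{n}4.png',robot.grab_frame(n)[:,:,::-1])
a,b,c=[cv2.imread(f'pics/{n}4.png') for n in('scene','top','wrist')]
cv2.imwrite('pics/c4.png',np.vstack([np.hstack([cv2.resize(a[160:340,240:480],(400,300)),cv2.resize(b[150:330,270:510],(400,300))]),np.hstack([cv2.resize(c,(400,300)),cv2.resize(a,(400,300))])]))
```

```text
14.8833 [ 0.5035 -0.1583  0.246 ] -18.80088183952812 0.01526452005378568 [ 0.2166  0.7103 -1.122 ] [ 0.0047 -0.078   0.0234] 0.0012072378703922456
```

View pics/c4.png

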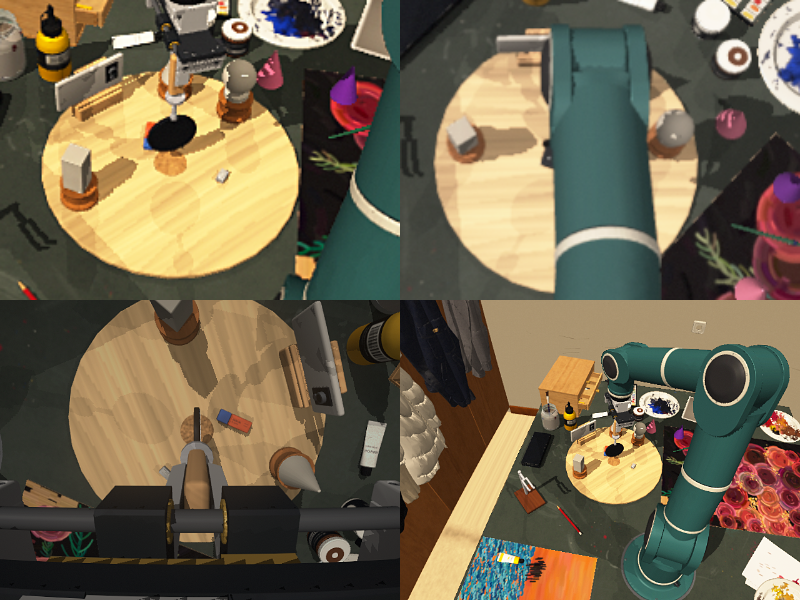

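Run:
```python
from h import *
S=cam('scene');W=cam('wrist')
im=cv2.imread('pics/scene4.png')
m=(im.max(2)<45).astype(np.uint8);m[:225]=0;m[258:]=0;m[:,:320]=0;m[:,370:]=0
k=max(cv2.findContours(m,0,1)[0],key=cv2.contourArea)
print('meas',cv2.fitEllipse(k),cv2.boundingRect(k))
for yaw in(-14,-18.8,-23):
    y=np.radians(yaw);e=np.array([-np.sin(y),np.cos(y),0]);n=np.array([np.cos(y),np.sin(y),0]);t=np.linspace(0,6.28,60)
    P=np.array([.5035,-.1583,.095])-.004*n+.045*(np.cos(t)[:,None]*e+np.sin(t)[:,None]*[0,0,1])
    q=proj(S,P).astype(np.float32);print(yaw,cv2.fitEllipse(q),q.min(0),np.ptp(q,axis=0))
C=np.array([.5035,-.1583])
w=lambda x,y:(x*1.6,(y-300)*1.6)
def rep(n,p):
    d=p[:2]-C;print(n,p,np.degrees(np.arctan2(d[1],d[0])),np.hypot(*d))
rep('lens',onz(W,w(320,394),.095));rep('apex',onz(W,w(318,491),.135))
rep('cork',onz(W,w(197,430),.012))
a,b=onz(W,w(197,408),.095),onz(W,w(197,450),.095);d=a-b;print('disc yaw',np.degrees(np.arctan2(d[1],d[0]))-90,a,b)
i=cv2.imread('pics/wrist4.png')
cv2.imwrite('pics/c5.png',np.hstack([cv2.resize(i[150:300,250:450],(400,300)),cv2.resize(i[110:320,400:560],(305,400))[:300]]))
```

```text
meas ((342.743408203125, 239.7169952392578), (18.260482788085938, 29.476825714111328), 68.30183410644531) (329, 229, 29, 22)
-14 ((344.14532470703125, 240.56109619140625), (17.88023567199707, 31.15040397644043), 61.78270721435547) [329.795  229.7799] [28.6994 21.5644]
-18.8 ((344.0578308105469, 240.5747528076172), (18.582698822021484, 31.153133392333984), 67.36652374267578) [329.2521 230.1241] [29.6101 20.9103]
-23 ((343.9810485839844, 240.58328247070312), (19.090173721313477, 31.15461540222168), 72.42825317382812) [328.8622 230.344 ] [30.2365 20.4707]
lens [ 0.6882 -0.1514  0.095 ] 2.128762643619407 0.1848390223307997
apex [ 0.6394 -0.2695  0.135 ] -39.290292294660915 0.17563160977788198
cork [ 0.505  -0.1578  0.012 ] 17.31322153665256 0.0016103320390775475
disc yaw -18.739014760989008 [ 0.5192 -0.1154  0.095 ] [ 0.4998 -0.1725  0.095 ]
```

View pics/c5.png

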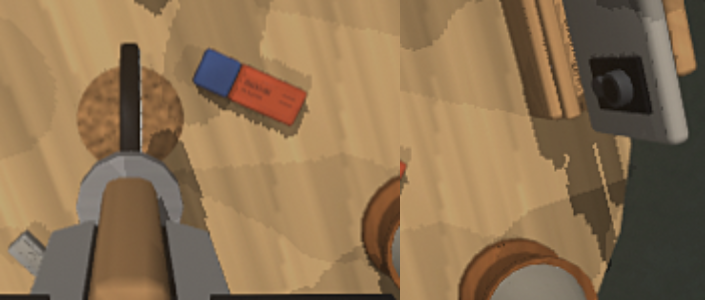

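The disc's centre and yaw agree with the target within measurement error: bisector −18.6°, mirror −18.7°. The hook is clear, and nothing else has moved.

```bash
python3 -c "
from rig import robot
print(robot.sign_off())"
```

```text
the job is handed in; nothing more can be done
None
```

I've handed the job in with the arm holding the mirror upright and still over the cork disc, its centre at lens height within about 2 mm. It is turned to −18.7°, within about 0.1° of half way between the measured directions to the lens and the white plaster cone.

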